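# Lock a keyhole board carrier onto a sloped test stand

### The job

Mount the board carrier on the sloped stand: set its two keyholes over the two brass studs, press it down flat onto the stud bar, and slide it down the slope until it is fully home and the spring pin pops up into the hole in the plate, then let go. The stud bar can be clamped anywhere in its slots, so find the studs by feel; do not force anything, do not touch the circuit board with the fingers, and leave the flux bottle and the solder spool where they are.

Things in the scene. Friction and masses are not known exactly. Their poses are not given: they have to be found in the camera images.
- carrier: Board carrier, about 0.2 kg: bare aluminium plate 125 x 76 x 3 mm with a black bridge handle and a small blue circuit board on top, lying handle up on the grey bench mat. Origin: underside of the plate, below the handle's middle; z out of the plate, x towards the board end. The plate spans x -50 to +75, y -38 to +38 mm. It is mounted with its x axis up the slope, like the bed's.
- handle (a point): Middle of the carrier's handle bar, 44 mm above the plate's underside: bar 44 mm long along carrier x, 10 mm wide along y (take it across y), 12 mm high, on two legs 8 mm long centred 18 mm either side. Axes as the carrier's.
- keyholes (a point): Midpoint between the round ends of the carrier's two keyholes, on the underside, at carrier x = -8 mm. The keyholes lie 24 mm either side (carrier y): round end 16 mm wide, from it a slot 8 mm wide runs towards carrier +x. Drop-on place: this point over the middle between the studs, so the carrier origin is 8 mm up the slope from them.
- pin_hole (a point): Centre of the 10 mm pin hole, on the underside, at carrier x = +8 mm, between the closed ends of the slots. Home place: this point over the spring pin, 16 mm of sliding down the slope from the drop-on place; there the studs stop against the slot ends and the pin pops up.
- board: The small blue circuit board fixed on the carrier, 42 x 55 x 13 mm, from carrier x = 27 to 70 mm; origin under its centre. The fingers must not touch it.
- stand: The fixed grey and blue sloped stand, footprint about 155 x 134 mm, does not move; highest edge about 85 mm above the bench. Origin on the bench under its centre, z up, x towards the high side. Keep the force between carrier and stand under 40 N.
- bed: The stand's blue bed plate, 165 x 134 mm, sloping 20 degrees. Origin at the centre of its upper face, 55 mm above the bench; x up the slope, y across, z out of the face. The stud bar lies across it: 36 mm (x) by 128 mm (y), 6 mm thick, with a thumb nut 15 mm wide at bed y = -55 and +55 up to z = 18. The carrier's origin is at bed z = 6, y = 0 when it is seated.
- bar_range_mid (a point): Fixed point on the bed at x = -6, y = 0, z = 6 mm: the middle of the stud bar's travel. The bar is clamped firmly with its centre line at any one bed x from -24 to +12 mm, not measured: see it or feel for it. Two brass studs on that line at bed y = -24 and +24: neck 5 mm thick, 5 mm long; head 12 mm wide, 3.5 mm high, top at bed z = 14.5.
- lock_pin (a joint): How far the spring pin is pressed into the stud bar, m. The pin is on the bar's centre line at bed y = 0, 6 mm thick, round tip, stands 4 mm out; 2 N starts it, 4.5 N holds it flush. 0 = standing out (at rest, or popped up in the carrier's pin hole), 0.004 = pressed flush by the plate.
- flux_bottle: Bystander: small dropper bottle with amber and orange body, 34 mm wide, 105 mm tall, the one standing just to the left of the stand (other bottles stand farther back); origin under its centre.
- solder_spool: Bystander: grey-white wire spool, 55 mm wide, 42 mm high, behind the stand; origin under its centre.

How it is judged (in metres and radians):
On the way, in this order (a step that is already met when the one before it is completed fails the run):
1. the keyholes are over the stud heads and the plate is down on the stud bar below the heads, pushing the spring pin in (value of joint lock_pin above 0.0014 m and x of board in the frame of bed above 0.008 m and z of carrier in the frame of bed between 0.0045 and 0.009 m and angle between the z axis of carrier and the z axis of bed, either way round below 0.07 rad and angle between the x axis of carrier and the x axis of bed, either way round below 0.14 rad and y of carrier in the frame of bed between -0.006 and 0.006 m), for 0.1 s.
2. the carrier has been slid down the slope until the spring pin stands up in the pin hole (value of joint lock_pin below 0.0012 m and x of board in the frame of bed above 0.008 m and z of carrier in the frame of bed between 0.0045 and 0.009 m and angle between the z axis of carrier and the z axis of bed, either way round below 0.07 rad and angle between the x axis of carrier and the x axis of bed, either way round below 0.14 rad and y of carrier in the frame of bed between -0.006 and 0.006 m), for 0.1 s.
At the end, for the whole second after the job is handed in: The carrier lies flat on the stud bar (underside 4.5 to 9 mm above the bed, tilt under 4 degrees, turned under 8, board end up the slope, within 6 mm of the middle), locked under the stud heads with the spring pin up in its hole (pressed in under 1.2 mm), at rest and released (all of step 2 and x of carrier in the frame of bed between -0.036 and 0.01 m and linear speed of carrier below 0.02 m/s and contact force between the fingers and carrier below 0.1 N); the robot touches nothing.
It fails at once if carrier and stand pressed together with more than 40 N (contact force between carrier and stand above 40 N).
It fails at once if fingers touch the circuit board (contact force between the fingers and board above 1 N).
It fails at once if the flux bottle or the solder spool is moved more than 15 mm (distance of any of flux_bottle, solder_spool from where it was at the start of the episode above 0.015 m).
It also fails if it takes over 72 s, if anything falls off the work surface, if the arm or the gripper's body presses on something with over 40 N, if the wrist force passes 120 N, or if a joint passes its speed limit or range.

### The arm

A 7-joint arm with a two-finger parallel gripper is mounted at the origin on a cart in front of the work surface, level with it; the furniture and walls round the work are solid. World frame = base frame: x ahead of the robot, y to its left, z up, the work surface at z = 0. Lengths are in mm, angles in rad, forces in N, time in s.
With the tool pointing down it reaches from about 400 to 900 mm from the base axis. Payload 5.6 kg.
Tool frame: the origin (TCP) lies midway between the tips of the shut fingers; the grasp point (between the pads) lies 19 mm behind it; x points along the fingers, y is the direction in which the jaws open and shut, and the axes are right-handed (so a half turn about x gives the same grasp; the last joint's range is limited). The gripper opens to 92 mm and grips with 3 to 60 N. Pads are 20 mm wide; open, the fingers measure 128 mm over their backs; the gripper's body (75 mm by 189 mm) begins 69 mm behind the grasp point.
Start: joints at [-1.158, 0.468, -0.012, 1.603, 0.006, 1.071, -0.056], TCP at [286.157, 583.629, 214.592] pointing down, gripper open.
Joint ranges: [-2.53, 2.53], [-0.31, 2.02], [-1.57, 1.55], [0.28, 2.44], [-1.29, 4.43], [0.15, 1.84], [-2.92, 2.92]. Speed limits (rad/s): [2.57, 2.57, 3.14, 3.14, 3.14, 3.14, 3.14].

### API

Orientations are given as a rotation vector (axis times angle).
In Python, from cell import robot, grip, kin, viewer gives the robot as it stands. Calls block until the motion is done:
- robot.movep(position, orientation): joint-space move of the TCP to a pose.
- robot.servo_line(position, feed=150, rotation=None): straight line of the TCP; rotation=None keeps the orientation; feed is the mean speed in mm/s.
- robot.goto_joints(angles): joint-space move.
- grip(opening, newtons=None): opening from 0.0 (shut) to 1.0 (fully open); newtons is the grip in N (None keeps the last); returns when the fingers have stopped.
- robot.hold(seconds).
- kin.ik(position, orientation): joint angles nearest the present ones, or None.
- robot.observe(): the state.
- viewer.read_camera(name): name is "scene" or "top" or "wrist"; returns the picture (384x512x3 uint8, red, green, blue); there is no depth.
- viewer.camera_info(name): a dict with "camera_matrix" (3x3 intrinsics, pixels), "R" (3x3) and "t" (3): a world point X has camera coordinates R X + t. Camera axes: x right, y down, z forward; pixel columns grow to the right and rows downward; lengths in mm; the calibration is good to about 2 mm. A picture is of the moment at which its call begins: read the wrist's pose just before it. camera_info takes no time and is no camera call; for the wrist camera it gives the pose at the moment of the call.
A pose or a line that the arm cannot do raises robot.IKError and nothing moves.
- robot.job_done(): hands the job in, once; it reports no verdict.
Trained networks look in the newest picture that a camera, given by its name, has taken for a name from the list of things; names that differ only in an ending like _2 or _b are one class to them, and where a whole thing is asked for, a point or a joint stands for the part that bears it (a point fixed in the world has none). Each returns a list of dicts, best first, with "confidence" (0 to 1); they miss things now and then, are a little off and sometimes report something else, mostly with a low value. They report only what shows in the picture. A call takes as long as a camera call.
- viewer.silhouettes(name, camera): "mask" (384x512 bool, what is visible of it).
- viewer.pinpoint(name, camera): "at" ([x, y, z] in mm, in the coordinates of the camera as it stood for that picture, good to about 4 mm: a listed point, or the origin of a listed thing).
The state is a dict: "t": time; "joints": joint angles; "joint_velocities": joint speeds; "joint_torque": joint torques, N m; "tcp_pos": TCP position; "tcp_rot": TCP orientation; "contact_force": force on the tool from outside, world axes, zero at the start; "wrist_torque": the same for the moment, N m; "grip_width": opening from 0.0 (shut) to 1.0 (fully open).
Only numpy, scipy, OpenCV 4.12 (cv2) and the standard library are available. Lean on these libraries where they do the work, as an engineer would, in place of code of your own. Each camera call takes 0.05 s, during which the arm holds its last target.

## Working session

There is one attempt and no reset: what is moved stays moved. The work goes in short steps, each a Python script; the robot and the scene stay as the last script left them, time stands still between calls to the robot, and variables do not carry over. Pictures are saved under pics/ and viewed, and the job is handed in when it is done.

```bash
ls; mkdir -p pics
cat > h.py <<'E'
import numpy as np, cv2
from scipy.spatial.transform import Rotation as R
from cell import robot, grip, kin, viewer
def snap(name,fn):
    im=viewer.read_camera(name); cv2.imwrite('pics/'+fn,im[:,:,::-1]); return im
def toworld(ci,p): return np.array(ci['R']).T@(np.array(p)-np.array(ci['t']))
def proj(ci,X):
    c=np.array(ci['R'])@np.array(X)+np.array(ci['t']); k=np.array(ci['camera_matrix'])@c; return k[:2]/k[2]
E
python3 - <<'E'
from h import *
o=robot.observe(); print({k:np.round(v,3) for k,v in o.items()})
for c in ["scene","top","wrist"]:
    ci=viewer.camera_info(c); snap(c,c+'0.png')
    print(c,np.round(ci['camera_matrix'],0).tolist(),'cam at',-np.array(ci['R']).T@ci['t'])
    for n in ["carrier","handle","keyholes","pin_hole","board","stand","bed","bar_range_mid","lock_pin","flux_bottle","solder_spool"]:
        for d in viewer.pinpoint(n,c)[:2]: print(n,round(d['confidence'],2),np.round(toworld(ci,d['at']),1))
print(robot.observe()['t'])
E
```

```text
pics
{'t': np.float64(0.0), 'joints': array([-1.158,  0.468, -0.012,  1.604,  0.006,  1.071, -0.056]), 'joint_velocities': array([ 0.   , -0.   ,  0.   ,  0.002, -0.   , -0.001,  0.001]), 'joint_torque': array([-1.0000e-03, -5.2057e+01, -1.2000e-02, -2.4375e+01, -5.7000e-02,
        1.7000e-02,  0.0000e+00]), 'tcp_pos': array([285.907, 583.08 , 213.65 ]), 'tcp_rot': array([ 0.356,  1.541, -0.359]), 'contact_force': array([0.509, 0.008, 0.232]), 'wrist_torque': array([-0.054, -0.005, -0.025]), 'grip_width': np.float64(0.999)}
scene [[384.0, 0.0, 259.0], [0.0, 384.0, 191.0], [0.0, 0.0, 1.0]] cam at [ 91.56782374 453.08525572 616.20068711]
carrier 0.79 [ 485.8 -100.5   -0.7]
carrier 0.7 [ 482.  -108.1    1. ]
handle 0.63 [482.9 -94.1  42. ]
keyholes 0.56 [ 479.2 -104.9    1.9]
pin_hole 0.61 [489.9 -99.5   0.9]
board 0.73 [520.7 -71.    1.7]
board 0.45 [ 479.3 -104.1    4.4]
stand 0.89 [692.6  60.   -3.8]
bed 0.57 [691.1  52.8  49.5]
bar_range_mid 0.55 [686.6  63.8  55.6]Traceback (most recent call last):
  File "<stdin>", line 7, in <module>
ValueError: it knows: bar_range_mid, bed, board, carrier, flux_bottle, handle, keyholes, pin_hole, solder_spool, stand
```

Run:
```python
from h import *
for c in ["top","wrist"]:
    ci=viewer.camera_info(c); snap(c,c+'0.png')
    print(c,np.round(ci['camera_matrix'],0).tolist(),'cam at',-np.array(ci['R']).T@ci['t'])
    if c=="wrist": continue
    for n in ["carrier","handle","keyholes","pin_hole","board","stand","bed","bar_range_mid","flux_bottle","solder_spool"]:
        for d in viewer.pinpoint(n,c)[:2]: print(n,round(d['confidence'],2),np.round(toworld(ci,d['at']),1))
print(robot.observe()['t'])
```

```text
top [[347.0, 0.0, 259.0], [0.0, 347.0, 193.0], [0.0, 0.0, 1.0]] cam at [494.8648468   13.98957537 910.10034969]
carrier 0.76 [ 4.824e+02 -1.015e+02  2.000e-01]
handle 0.96 [483.  -99.5  44.4]
keyholes 0.72 [ 478.7 -106.2    2. ]
pin_hole 0.69 [496.4 -99.2   6.1]
pin_hole 0.19 [6.881e+02 5.630e+01 5.000e-01]
board 0.75 [526.6 -71.3   5.4]
stand 0.73 [689.3  57.7   3. ]
bed 0.76 [689.3  56.5  56. ]
bar_range_mid 0.57 [687.2  61.2  61.8]
flux_bottle 0.52 [791.5 150.4  -0.9]
solder_spool 0.89 [ 756.4 -127.    -4.3]
wrist [[272.0, 0.0, 257.0], [0.0, 272.0, 192.0], [0.0, 0.0, 1.0]] cam at [220.21777584 615.15261466 385.67459231]
1.05
```

View pics/scene0.png

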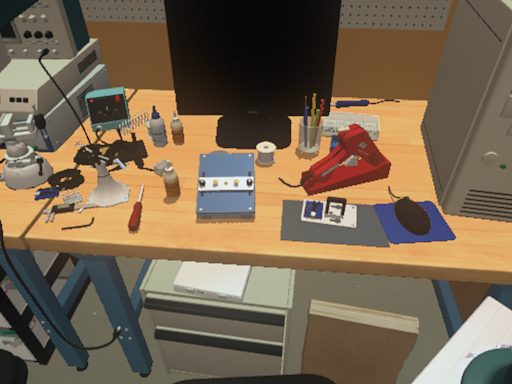

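View pics/top0.png

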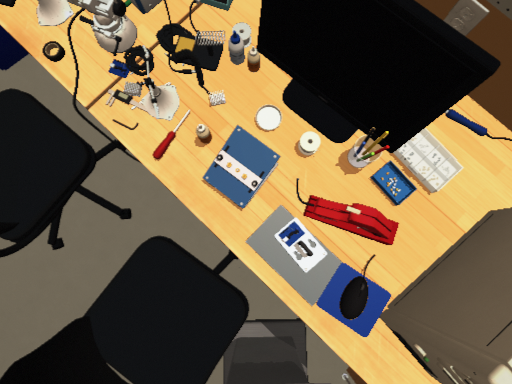

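The pictures show the stand (blue bed, white stud bar) in the middle and the carrier, board end left, on the grey mat at the lower right. Next I'll get precise yaw angles from the masks.

```bash
cat >> h.py <<'E'
def unproj(ci,uv,z):
    K=np.array(ci['camera_matrix']);Rm=np.array(ci['R']);C=-Rm.T@np.array(ci['t'])
    d=(Rm.T@np.linalg.inv(K)@np.c_[uv,np.ones(len(uv))].T).T
    return C+d*((z-C[2])/d[:,2])[:,None]
E
python3 - <<'E'
from h import *
c='top';im=snap(c,'top1.png');ci=viewer.camera_info(c)
for n,z in [("carrier",3),("board",10),("stand",55),("bed",55)]:
    for d in viewer.silhouettes(n,c)[:1]:
        m=d['mask'].astype(np.uint8); cs,_=cv2.findContours(m,cv2.RETR_EXTERNAL,cv2.CHAIN_APPROX_NONE)
        cc=max(cs,key=cv2.contourArea)[:,0,:].astype(float)
        w=unproj(ci,cc,z)[:,:2].astype(np.float32); r=cv2.minAreaRect(w)
        print(n,d['confidence'],m.sum(),r)
print(proj(ci,[500,0,0]),proj(ci,[600,0,0]),proj(ci,[500,100,0]))
crop=im[110:290,180:360]; cv2.imwrite('pics/top1c.png',cv2.resize(crop,(720,720),interpolation=cv2.INTER_CUBIC)[:600,:,::-1])
ci=viewer.camera_info('scene'); im=viewer.read_camera('scene')
print(proj(ci,[500,0,0]),proj(ci,[600,0,0]),proj(ci,[500,100,0]))
crop=im[140:250,160:370]; cv2.imwrite('pics/scene1c.png',cv2.resize(crop,(800,420),interpolation=cv2.INTER_CUBIC)[:,:,::-1])
print(robot.observe()['t'])
E
```

```text
carrier 0.72 1334 ((496.39385986328125, -92.5305404663086), (125.12486267089844, 75.99515533447266), 39.59589767456055)
board 0.67 355 ((523.6476440429688, -70.48308563232422), (43.06761169433594, 55.207374572753906), 38.8984375)
stand 0.72 3546 ((694.1536254882812, 55.001136779785156), (147.83685302734375, 166.2821044921875), 51.522544860839844)
bed 0.56 3349 ((695.1201782226562, 56.853973388671875), (137.74481201171875, 169.13270568847656), 54.47272872924805)
[263.980408   243.46804447] [263.02091518 205.16098821] [225.42703532 244.36749822]
[298.26479008 230.06241728] [268.99789467 206.94265073] [264.13761813 251.82777982]
1.35
```

View pics/top1c.png

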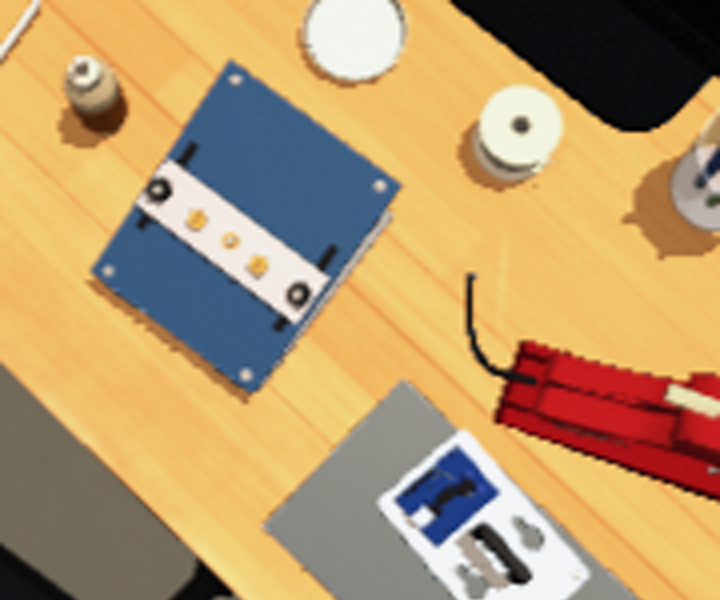

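View pics/scene1c.png

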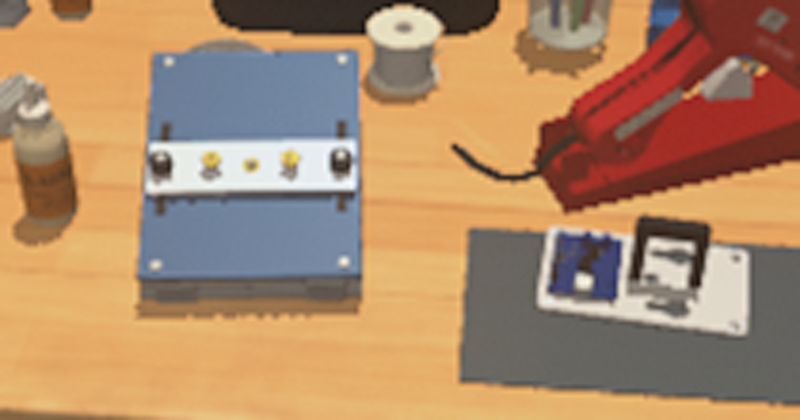

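```bash
cat >> h.py <<'E'
def bedR(yaw): return (R.from_euler('z',yaw)*R.from_euler('y',-20,degrees=True)).as_matrix()
def toolrot(Rc,s):
    x=-Rc[:,2]; y=s*Rc[:,1]; return np.c_[x,y,np.cross(x,y)]
def rv(M): return R.from_matrix(M).as_rotvec()
E
python3 - <<'E'
from h import *
from scipy.optimize import least_squares
ci=viewer.camera_info('top'); cs=viewer.camera_info('scene')
top=np.array([(230,62),(400,187),(255,393),(93,270)])/4+[180,110]-.37
mod=np.array([(82.5,67,0),(82.5,-67,0),(-82.5,-67,0),(-82.5,67,0)])
sc=np.array([(150,52),(358,54),(359,276),(138,276)])*[210/800,110/420]+[160,140]-.37
def P(p,M): return M@bedR(p[2]).T+[p[0],p[1],55]
def res(p,w): 
    X=P(p,mod); r=[]
    if w!=1: r+= [proj(ci,x)-u for x,u in zip(X,top)]
    if w!=0: r+= [proj(cs,x)-u for x,u in zip(X,sc)]
    return np.ravel(r)
for w in (0,1,2):
    s=least_squares(res,[690,56,-.63],args=(w,)); print(w,s.x,np.round(s.fun,1))
# stud bar x
p=s.x
st=np.array([(197,220),(258,265)])/4+[180,110]-.37
ss=np.array([(211,158),(290,157)])*[210/800,110/420]+[160,140]-.37
for p in [least_squares(res,[690,56,-.63],args=(w,)).x for w in (0,1,2)]:
  for c,u in ((ci,st),(cs,ss)):
    f=lambda q: np.ravel([proj(c,x)-v for x,v in zip(P(p,np.array([(q[0],q[1]+24,14.5),(q[0],q[1]-24,14.5)])),u)])
    r=least_squares(f,[0,0]);print('studs',r.x,np.round(r.fun,1))
# IK
yc=np.radians(39.6); Rc=R.from_euler('z',yc).as_matrix(); o=np.array([486,-100,0])
for sg in (1,-1):
    T=toolrot(Rc,sg); q=kin.ik(o+[0,0,25],rv(T)); q2=kin.ik(o+[0,0,200],rv(T))
    B=bedR(p[2]); T2=toolrot(B,sg); ob=np.array([p[0],p[1],55])
    qs=[kin.ik(ob+B@[0,0,h],rv(T2)) for h in (31,150)]
    print(sg,[None if a is None else np.round(a,2) for a in [q,q2]+qs])
E
```

```text
0 [ 6.91484117e+02  5.59112940e+01 -6.70218993e-01] [ 0.1 -0.8  1.  -0.4 -0.3  0.8 -0.8  0.5]
1 [ 6.88165891e+02  5.99501582e+01 -6.75634216e-01] [ 0.3 -0.3  0.2 -1.3  0.6  0.2 -1.   0.9]
2 [ 6.90626837e+02  5.74676841e+01 -6.72965006e-01] [-0.4 -0.5  0.4  0.  -1.   1.1 -1.5  0.7  0.6 -1.   0.2 -2.1  0.8 -0.9
 -0.6 -0.1]
studs [-9.12074304  0.58086903] [-0.  -0.1  0.   0.1]
studs [-11.77498997   0.72793265] [ 0.  0. -0. -0.]
studs [-3.93418568 -0.89586754] [-0.  -0.1  0.   0.1]
studs [-8.0541357  -0.58459944] [-0. -0.  0.  0.]
studs [-7.45811473 -0.24356524] [-0.  -0.1  0.   0.1]
studs [-10.582348    -0.04478358] [ 0. -0. -0.  0.]
1 [array([ 0.07,  0.51,  0.08,  2.1 , -0.08,  0.54,  2.47]), array([-0.22,  0.23,  0.41,  2.01, -0.11,  0.93,  2.51]), array([-0.52,  0.6 ,  0.32,  1.83,  0.2 ,  0.54,  0.47]), array([-0.6 ,  0.41,  0.34,  1.82,  0.23,  0.75,  0.45])]
-1 [array([-0.26,  0.55,  0.49,  2.12, -0.47,  0.58, -0.32]), array([-0.55,  0.27,  0.81,  2.03, -0.24,  0.94, -0.49]), array([-1.1 ,  1.08,  1.33,  1.86, -1.13,  0.88, -1.63]), array([-1.22,  0.8 ,  1.35,  1.86, -0.73,  0.88, -1.89])]
```

View pics/wrist0.png

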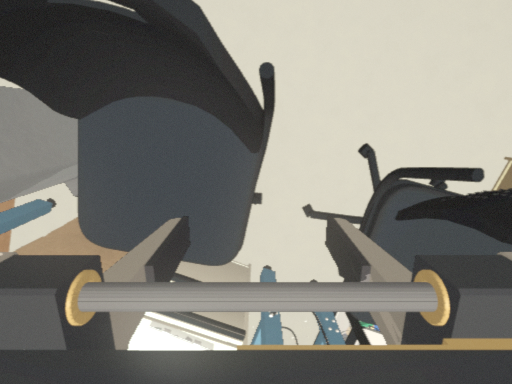

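Run:
```python
from h import *
o=robot.observe(); T0=R.from_rotvec(o['tcp_rot']).as_matrix(); ci=viewer.camera_info('wrist')
Rm=np.array(ci['R']); C=-Rm.T@np.array(ci['t'])
off=T0.T@(C-o['tcp_pos']); print('cam in tool',off,'cam axes in tool',np.round(T0.T@Rm.T,3))
p=[690.6,57.5,-.673]; B=bedR(p[2]); T=toolrot(B,1)
cam=np.array([p[0],p[1],55])+B@[-8,0,0]+B[:,2]*300
tcp=cam-T@off; print(tcp); print(kin.ik(tcp,rv(T)))
robot.movep(tcp,rv(T))
o=robot.observe(); print(o['t'],o['tcp_pos'],o['contact_force'])
ci=viewer.camera_info('wrist'); snap('wrist','wrist1.png')
for n in ["stand","bed","bar_range_mid","flux_bottle"]:
    for d in viewer.pinpoint(n,'wrist')[:1]: print(n,round(d['confidence'],2),np.round(toworld(ci,d['at']),1))
np.savez('w1.npz',**{k:np.array(v) for k,v in ci.items() if k in('camera_matrix','R','t')})
```

```text
cam in tool [-171.07674555   -0.71434542  -73.07489835] cam axes in tool [[-0.    -0.257  0.966]
 [ 1.    -0.001  0.   ]
 [ 0.001  0.966  0.257]]
[704.38234438  47.42695794 198.40515692]
[-0.50762901  0.47647126  0.35708688  1.71436021  0.15402018  0.75656614
  0.59150927]
3.75 [704.31057245  49.12436411 198.32223464] [ 0.35768126  0.32787728 -0.28673577]
stand 0.77 [688.   55.1   3.9]
bed 0.61 [695.7  59.6  54.9]
bar_range_mid 0.73 [684.9  63.9  61.6]
flux_bottle 0.87 [786.7 156.5   3.6]
```

View pics/wrist1.png

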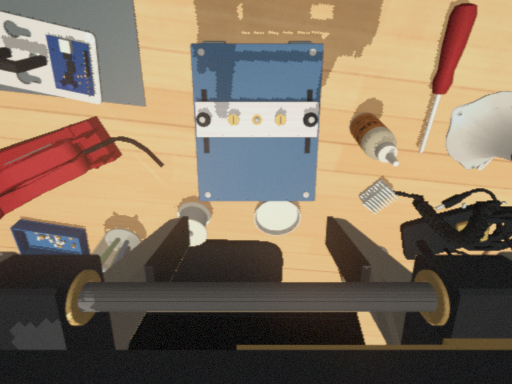

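Run:
```python
import cv2
im=cv2.imread('pics/wrist1.png')[30:210,180:340]
im=cv2.resize(im,None,fx=5,fy=5,interpolation=cv2.INTER_CUBIC)
cv2.imwrite('pics/w1a.png',im[:500]);cv2.imwrite('pics/w1b.png',im[400:])
```

```text
(no output)
```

View pics/w1a.png

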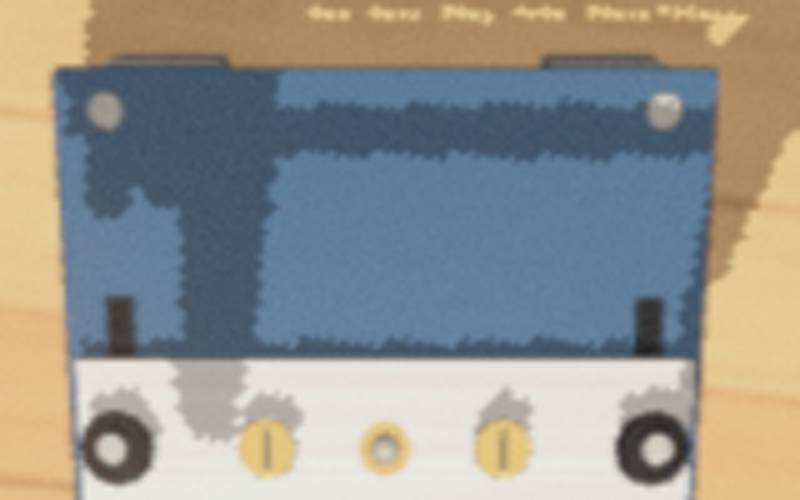

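View pics/w1b.png

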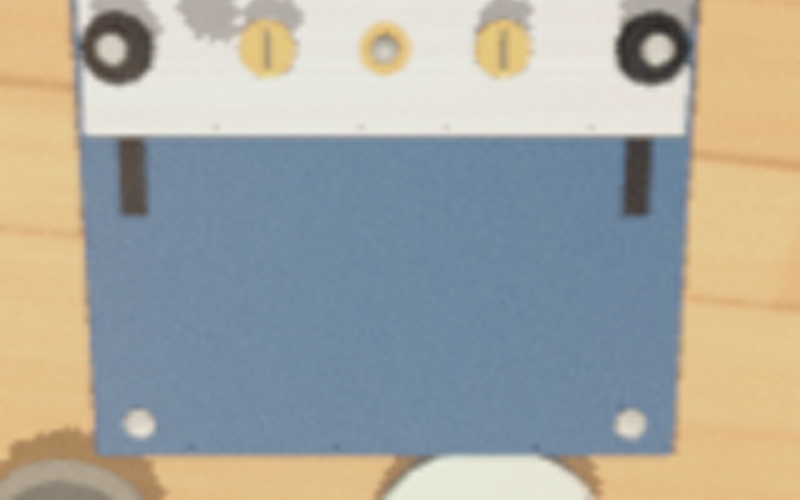

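Run:
```python
from h import *
from scipy.optimize import least_squares
ci=dict(np.load('w1.npz'))
f=lambda a:np.array(a,float)/5+[180,30]-.4
cor=f([(55,68),(717,69),(97,855),(674,854)]); mod=[(-82.5,-67,0),(-82.5,67,0),(82.5,-67,0),(82.5,67,0)]
st=f([(267,448),(503,448)]); edges=f([(79,358),(697,358),(83,535),(688,535)])
def res(q,free):
    x,y,yaw,xb=q[:4]; z=q[4] if free else 55
    Bm=bedR(yaw); W=lambda m:Bm@np.array(m,float)+[x,y,z]
    r=[proj(ci,W(m))-u for m,u in zip(mod,cor)]
    r+=[proj(ci,W((xb,s*24,14.5)))-u for s,u in zip((-1,1),st)]
    r+=[(proj(ci,W((xb+a*18,b*64,6)))-u) for (a,b),u in zip(((-1,-1),(-1,1),(1,-1),(1,1)),edges)]
    return np.ravel(r)
for fr in (0,1):
    s=least_squares(res,[690,57,-.673,-8,55],args=(fr,)); print(np.round(s.x,3)); print(np.round(s.fun.reshape(-1,2),2).tolist())
    # studs world point
    p=s.x; print(bedR(p[2])@[p[3],0,6]+[p[0],p[1],p[4]])
```

```text
[ 6.91309e+02  5.78680e+01 -6.73000e-01 -8.93900e+00  5.50000e+01]
[[-0.77, -0.2], [0.82, -0.25], [-0.19, 0.44], [0.34, 0.68], [0.24, -0.03], [0.19, 0.01], [-0.66, -0.12], [-0.13, -0.02], [0.51, 0.04], [-0.32, 0.12]]
[683.1339233   64.37988234  57.5809882 ]
[ 6.91551e+02  5.76740e+01 -6.73000e-01 -8.79200e+00  5.36730e+01]
[[-0.46, -0.01], [0.51, -0.06], [0.04, -0.03], [0.1, 0.21], [0.35, -0.05], [0.08, -0.01], [-0.37, -0.05], [-0.42, 0.05], [0.78, -0.05], [-0.59, 0.03]]
[683.48404873  64.10024907  56.30448149]
```

Run:
```python
from h import *
off=np.array([-171.1,-.7,-73.1])
yc=np.radians(39.6); Rc=R.from_euler('z',yc).as_matrix(); o=np.array([486,-100,0]); T=toolrot(Rc,1)
# tcp along carrier x offset: camera sits at carrier +x or -x ?
print('cam offset world',T@off, 'in carrier',Rc.T@(T@off))
tcp=o+Rc@[30,0,130]
print(kin.ik(tcp,rv(T)))
robot.movep(tcp,rv(T))
o=robot.observe(); print(o['t'],o['tcp_pos'])
ci=viewer.camera_info('wrist'); snap('wrist','wrist2.png')
for n in ["carrier","handle","keyholes","board"]:
    for d in viewer.pinpoint(n,'wrist')[:1]: print(n,round(d['confidence'],2),np.round(toworld(ci,d['at']),1))
np.savez('w2.npz',**{k:np.array(v) for k,v in ci.items() if k in('camera_matrix','R','t')})
im=cv2.imread('pics/wrist2.png'); cv2.imwrite('pics/wrist2b.png',cv2.resize(im,(800,600),interpolation=cv2.INTER_CUBIC))
```

```text
cam offset world [-55.87832125 -47.13505292 171.1       ] in carrier [-73.1  -0.7 171.1]
[ 0.16394009  0.35821825 -0.08552676  1.99804716  0.04230118  0.78697545
  2.31589187]
5.525 [509.59046218 -80.64266275 130.18243945]
carrier 0.52 [ 483.4 -101.9   46.3]
handle 0.81 [ 483.1 -103.3   47.6]
keyholes 0.73 [476.8 -99.9   3.8]
board 0.82 [523.2 -73.6   5.5]
```

View pics/wrist2b.png

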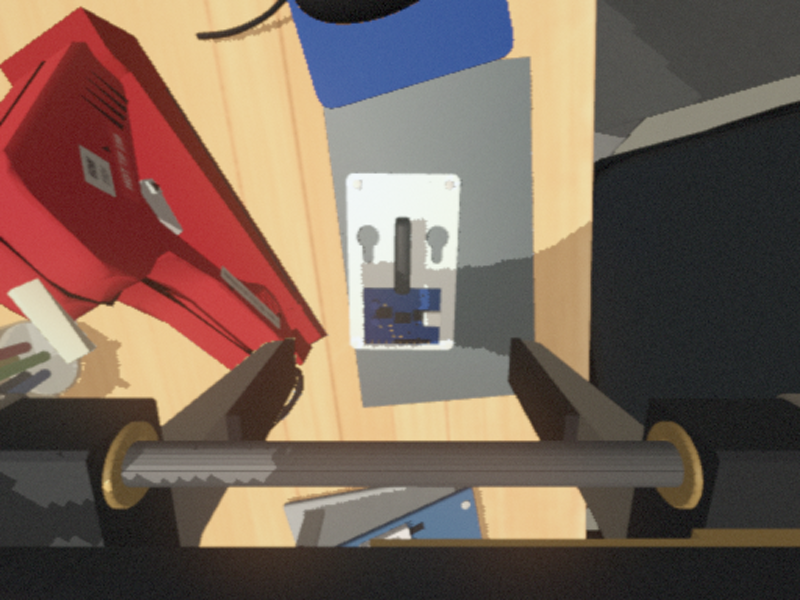

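Run:
```python
import cv2
im=cv2.imread('pics/wrist2.png')[105:230,210:305]
cv2.imwrite('pics/w2a.png',cv2.resize(im,None,fx=4.8,fy=4.8,interpolation=cv2.INTER_CUBIC)); print(im.shape)
```

```text
(125, 95, 3)
```

View pics/w2a.png

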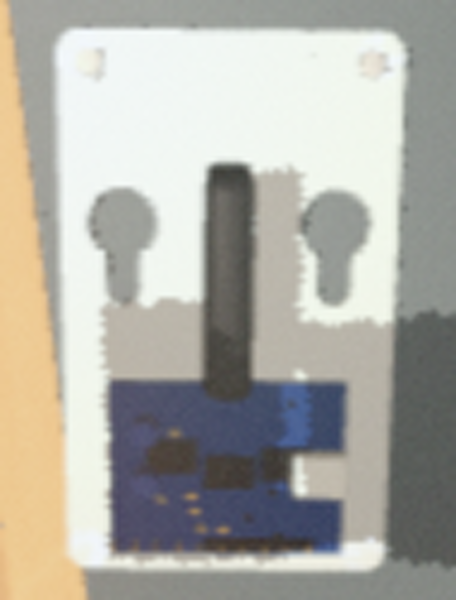

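Run:
```python
from h import *
from scipy.optimize import least_squares
ci=dict(np.load('w2.npz'))
f=lambda a:np.array(a,float)/4.8+[210,105]-.4
M=[(-50,-38,3),(-50,38,3),(75,-38,3),(75,38,3),(-8,-24,3),(-8,24,3),(-22,-5,50),(-22,5,50)]
U=f([(56,29),(406,30),(70,571),(386,571),(123,221),(337,221),(206,164),(251,164)])
def res(q):
    B=R.from_euler('z',q[2]).as_matrix()
    return np.ravel([proj(ci,B@np.array(m,float)+[q[0],q[1],0])-u for m,u in zip(M,U)])
s=least_squares(res,[486,-100,.69]);print(s.x,np.degrees(s.x[2]));print(np.round(s.fun.reshape(-1,2),2).tolist())
```

```text
[ 484.35315875 -100.70737929    0.68688632] 39.35568687139794
[[0.15, -0.49], [-0.53, -0.45], [0.5, -1.99], [-0.41, -1.76], [0.19, -0.31], [-0.44, -0.16], [-0.56, 1.92], [1.03, 1.96]]
```

Run:
```python
from h import *
Rc=R.from_euler('z',.687).as_matrix(); o=np.array([484.4,-100.7,0]); T=toolrot(Rc,1)
grip(0.4,40)
robot.movep(o+[0,0,90],rv(T))
robot.servo_line(o+[0,0,26],feed=80)
s=robot.observe(); print(s['t'],s['tcp_pos'],s['contact_force'],s['grip_width'])
grip(0.0,40)
s=robot.observe(); print(s['t'],s['tcp_pos'],s['contact_force'],s['wrist_torque'],s['grip_width'])
robot.servo_line(o+[0,0,170],feed=120)
s=robot.observe(); print(s['t'],s['tcp_pos'],s['contact_force'],s['wrist_torque'],s['grip_width'])
ci=viewer.camera_info('wrist'); snap('wrist','wrist3.png')
np.savez('w3.npz',tcp=s['tcp_pos'],rot=s['tcp_rot'],**{k:np.array(v) for k,v in ci.items() if k in('camera_matrix','R','t')})
im=cv2.imread('pics/wrist3.png'); cv2.imwrite('pics/wrist3b.png',cv2.resize(im,(800,600),interpolation=cv2.INTER_CUBIC))
```

```text
7.9583 [ 484.7968124  -100.7398883    26.32960004] [ 0.28555995 -0.22339028  0.27865163] 0.397574457179835
8.4833 [ 484.70032276 -100.82339067   26.28122522] [-0.09013275 -0.72025331  2.86252378] [-0.01484213  0.04068286 -0.01930946] 0.10379358031180794
9.8333 [ 483.80737447 -100.60261957  169.24902865] [-0.83235517  0.08538598 -2.87558806] [0.0607296  0.09081583 0.01785386] 0.10842811070193997
```

View pics/wrist3b.png

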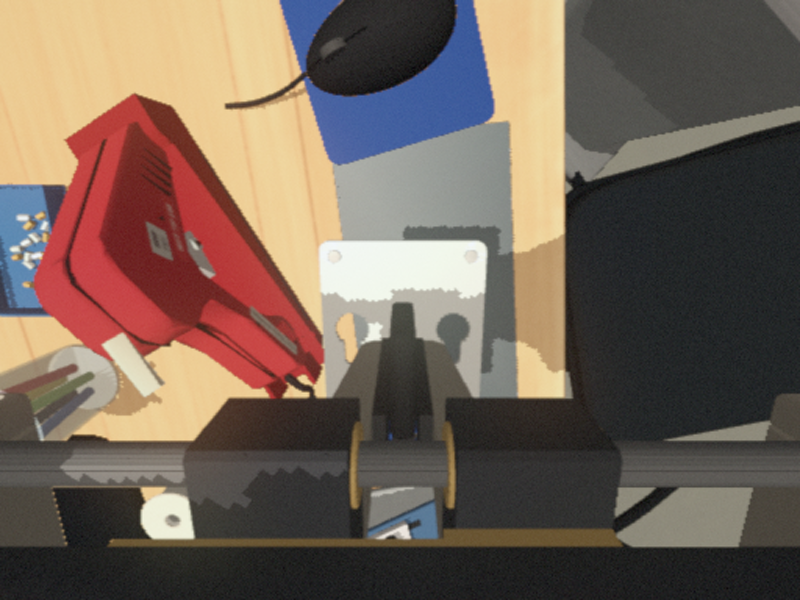

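Run:
```python
import cv2
im=cv2.imread('pics/wrist3.png')[145:265,195:325]
cv2.imwrite('pics/w3a.png',cv2.resize(im,None,fx=5,fy=5,interpolation=cv2.INTER_CUBIC))
```

```text
(no output)
```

View pics/w3a.png

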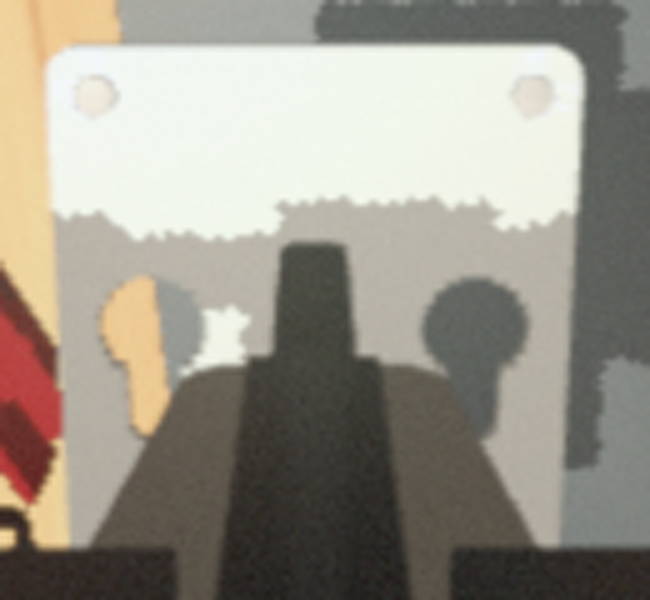

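Run:
```python
from h import *
from scipy.optimize import least_squares
d=dict(np.load('w3.npz')); ci=d
T=R.from_rotvec(d['rot']).as_matrix(); tcp=d['tcp']
# carrier axes nominal from tool: cz=-tx, cy=ty, cx=cy x cz
N=np.c_[np.cross(T[:,1],-T[:,0]),T[:,1],-T[:,0]]
f=lambda a:np.array(a,float)/5+[195,145]-.4
M=[(-50,-38,3),(-50,38,3),(-8,-24,3),(-8,24,3),(-22,-5,50),(-22,5,50)]
U=f([(46,44),(585,44),(152,325),(476,325),(280,243),(347,243)])
def res(q,fz):
    B=N@R.from_euler('zy',[q[3],q[4]]).as_matrix(); z=q[2] if fz else -26.3
    r=[proj(ci,B@(np.array(m,float))+tcp+N@[q[0],q[1],z])-u for m,u in zip(M,U)]
    return np.ravel(r)
for fz in (0,1):
    s=least_squares(res,[0,0,-26,0,0],args=(fz,));print(np.round(s.x,3));print(np.round(s.fun.reshape(-1,2),2).tolist())
```

```text
[ 1.13400e+00  6.54000e-01 -1.56068e+02 -2.00000e-03 -2.15000e-01]
[[3.25, -0.19], [-3.64, -0.01], [0.82, -0.81], [-0.83, -0.69], [-1.69, 0.5], [2.0, 0.53]]
[-3.6500e-01  6.5000e-01 -1.8434e+01 -2.0000e-03 -2.3200e-01]
[[1.42, -0.9], [-1.81, -0.71], [-0.43, 0.58], [0.42, 0.71], [-2.13, 0.11], [2.43, 0.14]]
```

Run:
```python
from h import *
from scipy.optimize import least_squares
ci=dict(np.load('w2.npz'))
f=lambda a:np.array(a,float)/4.8+[210,105]-.4
M=[(-50,-38,3),(-50,38,3),(75,-38,3),(75,38,3),(-8,-24,3),(-8,24,3),(-22,-5,50),(-22,5,50)]
U=f([(56,29),(406,30),(70,571),(386,571),(123,221),(337,221),(206,164),(251,164)])
def res(q,m):
    B=R.from_euler('yz',[q[4] if m else 0,q[2]]).as_matrix()
    return np.ravel([proj(ci,B@np.array(mm,float)+[q[0],q[1],q[3]])-u for mm,u in zip(M,U)])
for m in (0,1):
    s=least_squares(res,[486,-100,.69,0,0],args=(m,));print(np.round(s.x,3));print(np.round(s.fun.reshape(-1,2),2).tolist())
```

```text
[ 483.937 -101.05     0.687    5.003    0.   ]
[[-0.49, -1.19], [0.11, -1.14], [-0.02, -0.84], [0.1, -0.61], [-0.19, -0.3], [-0.06, -0.14], [-0.68, 1.73], [1.15, 1.77]]
[ 4.84623e+02 -1.00487e+02  6.87000e-01  2.28400e+00 -4.30000e-02]
[[0.14, -0.23], [-0.53, -0.19], [-0.06, -0.12], [0.13, 0.11], [0.05, 0.1], [-0.3, 0.25], [-0.6, 0.02], [1.08, 0.05]]
```

Run:
```python
from h import *
snap('scene','scene3.png')
im=cv2.imread('pics/scene3.png')
cv2.imwrite('pics/scene3b.png',cv2.resize(im[100:260,250:440],None,fx=4.2,fy=3.7,interpolation=cv2.INTER_CUBIC))
```

```text
(no output)
```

View pics/scene3b.png

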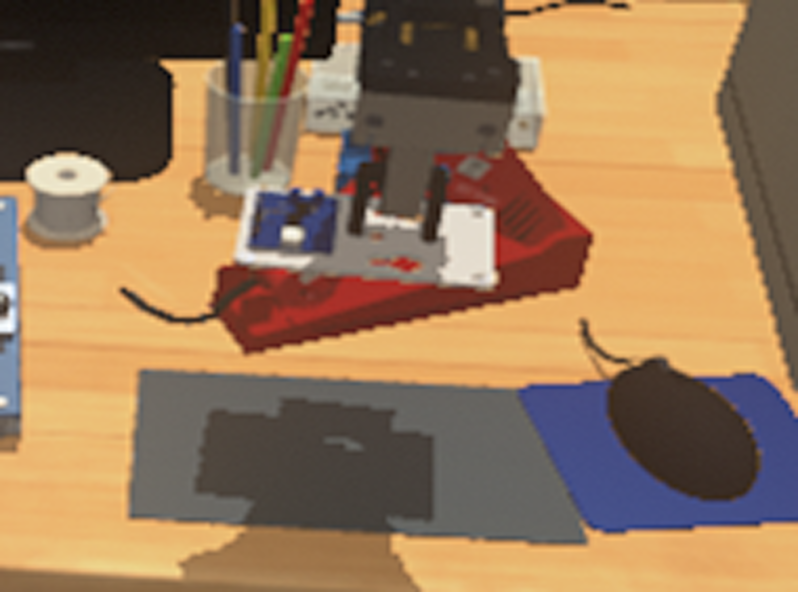

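Run:
```python
from h import *
from scipy.optimize import least_squares
ci=dict(np.load('w2.npz'))
f=lambda a:np.array(a,float)/4.8+[210,105]-.4
M=[(-50,-38,3),(-50,38,3),(75,-38,3),(75,38,3),(-8,-24,3),(-8,24,3)]
U=f([(56,29),(406,30),(70,571),(386,571),(123,221),(337,221),(206,164),(251,164)])
def res(q,m):
    B=R.from_euler('yz',[q[4] if m else 0,q[2]]).as_matrix()
    return np.ravel([proj(ci,B@np.array(mm,float)+[q[0],q[1],q[3]])-u for mm,u in zip(M,U)])
for m in (0,1):
    s=least_squares(res,[486,-100,.69,0,0],args=(m,));print(np.round(s.x,3));print(np.round(s.fun.reshape(-1,2),2).tolist())
d=dict(np.load('w3.npz')); ci=d
T=R.from_rotvec(d['rot']).as_matrix(); tcp=d['tcp']
N=np.c_[np.cross(T[:,1],-T[:,0]),T[:,1],-T[:,0]]
f=lambda a:np.array(a,float)/5+[195,145]-.4
M=[(-50,-38,3),(-50,38,3),(-8,-24,3),(-8,24,3),(0,-38,3),(0,38,3)]
U=f([(46,44),(585,44),(152,325),(476,325),(65,480),(565,480)])
for fz in (0,1,2):
  def res3(q):
    th=0 if fz==0 else q[4]; z=q[2] if fz!=1 else -23
    B=N@R.from_euler('zy',[q[3],th]).as_matrix()
    P=[proj(ci,B@(np.array(m,float))+tcp+N@[q[0],q[1],z])-u for m,u in zip(M[:4],U[:4])]
    # side edge: interpolate at row
    for sgn,u in ((-1,U[4]),(1,U[5])):
        a=proj(ci,B@np.array([-50,sgn*38,3.])+tcp+N@[q[0],q[1],z]);b=proj(ci,B@np.array([0,sgn*38,3.])+tcp+N@[q[0],q[1],z])
        P.append([a[0]+(u[1]-a[1])/(b[1]-a[1])*(b[0]-a[0])-u[0],0])
    return np.ravel(P)
  s=least_squares(res3,[0,0,-23,0,0]);print(fz,np.round(s.x,3));print(np.round(s.fun.reshape(-1,2),2).tolist())
```

```text
[ 484.538 -100.418    0.686    4.299    0.   ]
[[-0.23, -0.32], [0.13, -0.22], [0.12, -0.39], [0.05, -0.12], [-0.01, 0.42], [-0.03, 0.61]]
[ 4.84550e+02 -1.00408e+02  6.86000e-01  2.94300e+00 -3.10000e-02]
[[0.12, -0.29], [-0.23, -0.19], [0.02, -0.17], [0.15, 0.1], [0.1, 0.19], [-0.14, 0.37]]
0 [-9.0000e-02  7.8200e-01 -2.3421e+01 -1.0000e-03  0.0000e+00]
[[-0.24, -0.27], [0.07, -0.2], [0.24, 0.24], [0.07, 0.29], [0.33, 0.0], [-0.48, 0.0]]
1 [-5.30000e-02  7.81000e-01 -1.83987e+02 -1.00000e-03 -1.80000e-02]
[[-0.11, -0.37], [-0.06, -0.29], [0.2, 0.34], [0.11, 0.39], [0.15, 0.0], [-0.29, 0.0]]
2 [-2.2000e-02  7.8100e-01 -2.3247e+01 -1.0000e-03 -1.5000e-02]
[[-0.08, -0.33], [-0.09, -0.26], [0.24, 0.3], [0.08, 0.34], [0.22, 0.0], [-0.37, 0.0]]
```

```bash
cat >> h.py <<'E'
BED=np.array([691.4,57.8,55.]); YAW=-.673; B=bedR(YAW); TB=toolrot(B,1); HOFF=np.array([-.1,.78,-23.3])
def cmd(c): # carrier origin in bed coords -> tcp world
    return BED+B@(np.array(c,float)-HOFF)
def st():
    o=robot.observe(); c=B.T@(np.array(o['tcp_pos'])-BED)+HOFF
    f=B.T@np.array(o['contact_force']); m=B.T@np.array(o['wrist_torque'])
    return o['t'],c,f,m,o
def show(tag=''):
    t,c,f,m,o=st(); print(tag,round(t,2),'c',np.round(c,2),'f',np.round(f,2),'m',np.round(m,2),'g',round(o['grip_width'],3))
    return c,f,m
E
python3 - <<'E'
from h import *
robot.movep(cmd([-.9,0,70]),rv(TB)); robot.hold(.2); show()
robot.servo_line(cmd([-.9,0,24]),feed=80); robot.hold(.3); c,f,m=show()
print(rv(TB),robot.observe()['tcp_rot'])
ci=viewer.camera_info('wrist'); snap('wrist','wrist4.png'); snap('scene','scene4.png')
im=cv2.imread('pics/wrist4.png'); cv2.imwrite('pics/wrist4b.png',cv2.resize(im,(800,600),interpolation=cv2.INTER_CUBIC))
im=cv2.imread('pics/scene4.png'); cv2.imwrite('pics/scene4b.png',cv2.resize(im[90:240,140:340],None,fx=4,fy=4,interpolation=cv2.INTER_CUBIC))
E
```

```text
11.82 c [-0.38 -0.58 69.98] f [-1.25  0.58 -2.7 ] m [0.01 0.54 0.01] g 0.104
 12.85 c [-0.72  0.35 24.49] f [ 0.51 -0.59 -1.74] m [-0.01  0.57 -0.01] g 0.102
[ 0.41028542  1.17290164 -0.58594831] [ 0.41063778  1.17231002 -0.58527399]
```

View pics/wrist4b.png

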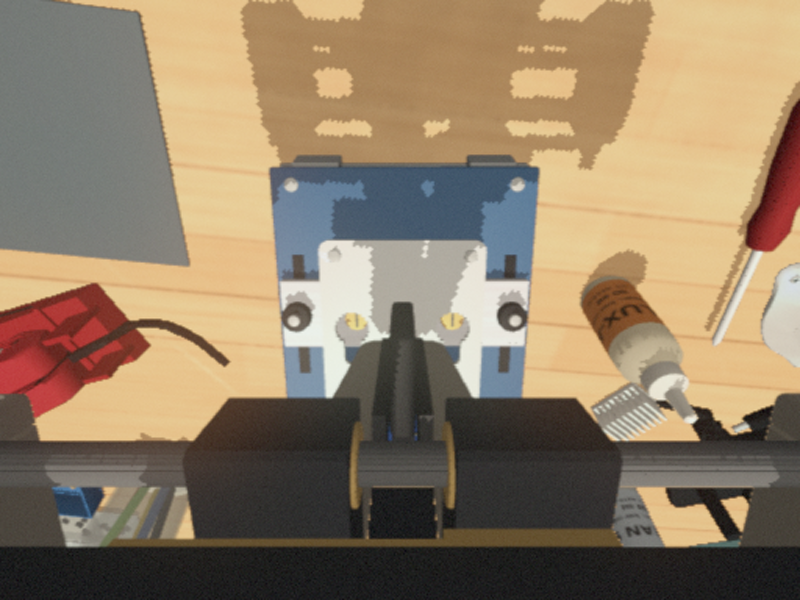

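View pics/scene4b.png

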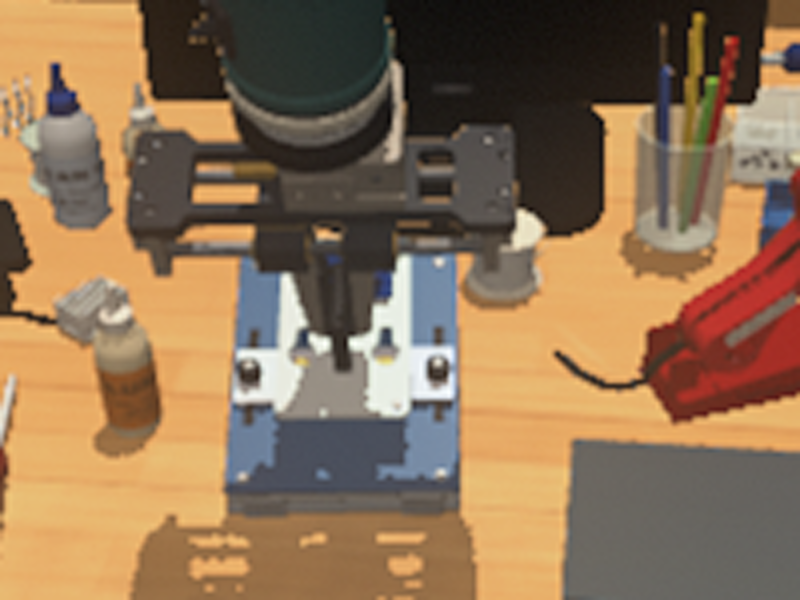

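Run:
```python
from h import *
im=cv2.imread('pics/wrist4.png')[150:230,205:315]
cv2.imwrite('pics/w4a.png',cv2.resize(im,None,fx=7,fy=7,interpolation=cv2.INTER_CUBIC))
ci=viewer.camera_info('wrist'); t,c,f,m,o=st()
for s in(-1,1):
    key=proj(ci,BED+B@(c+[-8,24*s,3])); stud=proj(ci,BED+B@[-8.9,24*s,14.5])
    print((key-[205,150]+.4)*7,(stud-[205,150]+.4)*7)
    print('corner',(proj(ci,BED+B@(c+[-50,38*s,3]))-[205,150]+.4)*7)
```

```text
[158.01655604 416.06191208] [168.51754103 378.90235411]
corner [ 6.31791542 18.87831932]
[610.47653094 415.60635345] [594.86634678 378.47657003]
corner [763.25486182  18.18236491]
```

View pics/w4a.png

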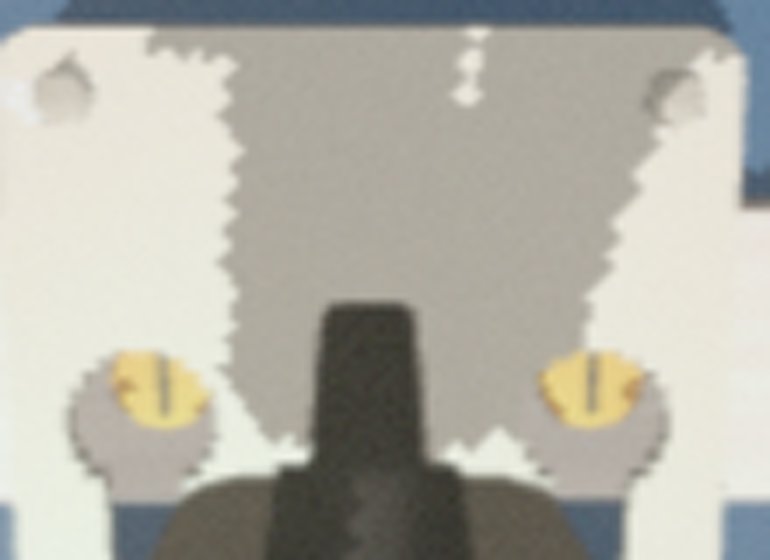

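Run:
```python
from h import *
for i in range(5): show(); robot.hold(.05)
ci=viewer.camera_info('wrist');o=robot.observe();T=R.from_rotvec(o['tcp_rot']).as_matrix()
Rm=np.array(ci['R']);print(T.T@(-Rm.T@np.array(ci['t'])-o['tcp_pos']))
```

```text
12.95 c [-0.81  0.17 24.31] f [-1.01  0.75 -2.27] m [-0.03  0.55  0.05] g 0.106
 13.0 c [-0.85  0.17 24.28] f [-0.1   0.3  -2.79] m [-0.09  0.53 -0.02] g 0.105
 13.05 c [-0.85  0.08 24.18] f [-0.23 -0.46 -1.7 ] m [-0.01  0.58  0.05] g 0.102
 13.1 c [-0.85  0.03 24.11] f [-0.73 -0.54 -2.28] m [-0.01  0.61  0.04] g 0.106
 13.15 c [-0.86 -0.   24.08] f [-0.91  0.11 -2.69] m [-0.02  0.63 -0.03] g 0.102
[-171.32643828   -0.9114883   -72.51405203]
```

Run:
```python
from h import *
x,y=-1.35,1.0
robot.servo_line(cmd([x,y,18]),feed=30); robot.hold(.5); show()
f0=np.mean([st()[2] for _ in range(1)],axis=0)
for z in np.arange(16.5,5.9,-1.0):
    robot.servo_line(cmd([x,y,z]),feed=12); robot.hold(.1); c,f,m=show('z%.1f'%z)
    if f[2]-f0[2]>9: print('contact'); break
```

```text
14.05 c [-1.34  1.   18.06] f [-1.07 -0.3  -1.81] m [-0.01  0.6   0.03] g 0.103
z16.5 14.43 c [-1.36  1.   16.48] f [-0.27  0.67 -2.44] m [ 0.01  0.56 -0.03] g 0.102
z15.5 14.78 c [-1.37  0.99 15.48] f [-0.28  0.66 -2.01] m [0.06 0.57 0.01] g 0.102
z14.5 15.12 c [-1.38  0.98 14.47] f [-0.59  0.52 -2.87] m [-0.02  0.55 -0.03] g 0.104
z13.5 15.47 c [-1.36  0.98 13.47] f [-0.15 -0.13 -2.8 ] m [0.01 0.5  0.03] g 0.111
z12.5 15.82 c [-1.35  0.98 12.48] f [-1.3   0.44 -2.23] m [-0.01  0.52  0.05] g 0.104
z11.5 16.18 c [-1.33  0.97 11.47] f [-1.02 -0.26 -2.08] m [-0.02  0.55 -0.04] g 0.108
z10.5 16.52 c [-1.26  1.17 10.64] f [-0.96  0.35 -1.22] m [-0.03  0.58 -0.01] g 0.104
z9.5 16.88 c [-1.25  1.16  9.62] f [-1.05 -0.52  0.53] m [-0.03  0.49 -0.01] g 0.105
z8.5 17.23 c [-1.24  1.12  8.57] f [-0.98 -0.34  1.07] m [0.01 0.56 0.05] g 0.103
z7.5 17.57 c [-1.26  1.13  7.58] f [ 0.28 -0.42  2.14] m [ 0.02  0.5  -0.01] g 0.105
z6.5 17.93 c [-1.26  1.15  7.01] f [-0.64 -2.19  5.92] m [-0.26  0.69 -0.01] g 0.104
```

Run:
```python
from h import *
y=1.05
robot.servo_line(cmd([-1.3,y,6.3]),feed=10); robot.hold(.3); c,f,m=show('press')
for k in range(1,18):
    robot.servo_line(cmd([-1.3-k,y,6.4]),feed=15); robot.hold(.05); c,f,m=show(k)
    if abs(f[0])>10 or abs(f[1])>12 or f[2]>20: print('stop'); break
```

```text
press 18.48 c [-1.26  1.17  7.01] f [-0.56 -1.18  8.22] m [-0.4   0.75  0.  ] g 0.104
1 18.77 c [-1.52  1.17  6.94] f [ 0.31 -1.4   6.87] m [-0.36  0.29 -0.02] g 0.103
2 19.07 c [-1.61  1.2   6.98] f [ 1.75 -1.02  5.72] m [-0.19 -0.1   0.04] g 0.103
3 19.38 c [-2.17  1.31  7.04] f [ 2.59 -0.61  4.89] m [-0.13 -0.28  0.1 ] g 0.102
4 19.68 c [-3.16  1.45  7.07] f [2.36 0.38 4.79] m [-0.11 -0.28  0.06] g 0.106
5 19.98 c [-4.16  1.47  7.05] f [2.56 0.09 4.73] m [-0.11 -0.33 -0.01] g 0.104
6 20.27 c [-5.15  1.54  7.06] f [ 3.26 -0.1   3.96] m [-0.12 -0.36 -0.01] g 0.105
7 20.57 c [-6.52  1.61  7.05] f [ 2.51 -0.77  4.21] m [-0.02 -0.28  0.  ] g 0.107
8 20.88 c [-7.9   1.65  7.02] f [1.85 0.18 5.33] m [-0.01 -0.18 -0.05] g 0.104
9 21.18 c [-8.88  1.71  7.04] f [ 2.17 -1.14  5.55] m [ 0.02 -0.17  0.02] g 0.106
10 21.48 c [-9.93  1.73  7.03] f [ 1.37 -0.46  4.98] m [ 0.01 -0.24  0.03] g 0.104
11 21.77 c [-10.93   1.73   7.  ] f [1.65 0.04 4.84] m [-0.03 -0.18 -0.02] g 0.107
12 22.07 c [-12.3    1.78   7.  ] f [1.63 0.21 5.82] m [-0.06 -0.04  0.  ] g 0.105
13 22.38 c [-14.02   1.51   6.98] f [ 0.43 -0.59  6.89] m [-0.17  0.29  0.02] g 0.105
14 22.68 c [-15.31   1.46   6.99] f [-1.81 -1.17  7.21] m [-0.27  0.4  -0.  ] g 0.102
15 22.98 c [-15.65   1.45   6.98] f [ 0.47 -0.66  6.78] m [-0.2   0.11 -0.03] g 0.102
16 23.27 c [-15.96   1.49   6.98] f [ 2.44 -0.64  5.94] m [-0.08 -0.16 -0.04] g 0.102
17 23.57 c [-16.49   1.43   6.98] f [ 3.37 -0.06  5.55] m [-0.05 -0.41  0.03] g 0.107
```

Run:
```python
from h import *
for k in range(18,26):
    robot.servo_line(cmd([-1.3-k,1.3,6.4]),feed=15); robot.hold(.1); c,f,m=show(k)
    if abs(f[0])>12 or abs(f[1])>12 or f[2]>20: print('stop'); break
snap('wrist','wrist5.png'); snap('scene','scene5.png')
im=cv2.imread('pics/wrist5.png'); cv2.imwrite('pics/wrist5b.png',cv2.resize(im[130:270,190:330],None,fx=4.2,fy=4.2,interpolation=cv2.INTER_CUBIC))
```

```text
18 23.93 c [-17.42   1.6    7.  ] f [ 3.23 -0.33  5.97] m [-0.14 -0.4  -0.  ] g 0.108
19 24.27 c [-18.3    1.62   7.  ] f [ 3.06 -0.76  5.66] m [-0.15 -0.52  0.01] g 0.103
20 24.62 c [-18.56   1.62   7.03] f [4.63 0.34 4.46] m [-0.13 -0.83 -0.  ] g 0.103
21 24.98 c [-18.81   1.61   7.06] f [6.69 0.44 3.48] m [-0.09 -1.19  0.05] g 0.105
22 25.32 c [-19.01   1.62   7.08] f [7.77 0.14 3.4 ] m [-0.   -1.6   0.02] g 0.104
23 25.68 c [-19.28   1.64   7.1 ] f [8.4  0.33 1.9 ] m [-0.02 -1.94  0.04] g 0.103
24 26.02 c [-19.51   1.63   7.14] f [9.53 0.85 1.19] m [-0.03 -2.23  0.03] g 0.103
25 26.38 c [-19.9    1.6    7.16] f [11.04  0.46  0.74] m [ 0.07 -2.56  0.07] g 0.105
```

View pics/wrist5b.png

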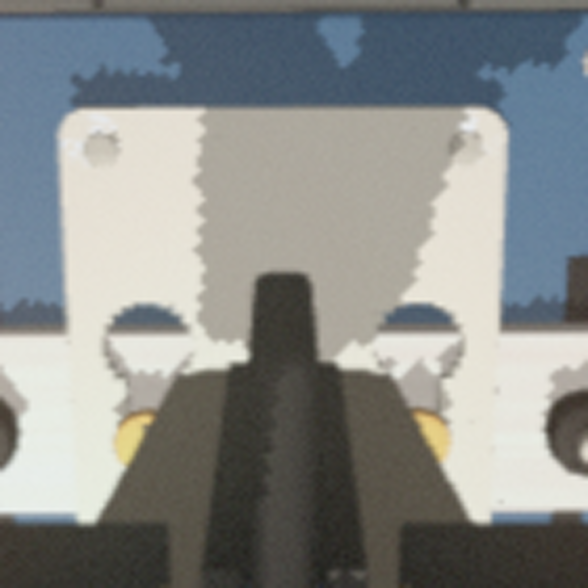

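Run:
```python
from h import *
for x,z in((-22,6.4),(-19.5,6.6),(-18.6,6.8)):
    robot.servo_line(cmd([x,1.5,z]),feed=15); robot.hold(.15); show(x)
robot.hold(.3); show()
snap('wrist','wrist6.png'); 
grip(0.35); robot.hold(.3); show('open')
robot.servo_line(cmd([-18.6,1.5,70]),feed=100); robot.hold(.4); show('up')
ci=viewer.camera_info('wrist'); snap('wrist','wrist7.png'); snap('scene','scene7.png')
for n in ["carrier","keyholes","pin_hole","bed"]:
    for d in viewer.pinpoint(n,'wrist')[:1]: print(n,round(d['confidence'],2),np.round(B.T@(toworld(ci,d['at'])-BED),1))
im=cv2.imread('pics/wrist7.png'); cv2.imwrite('pics/wrist7b.png',cv2.resize(im,(800,600),interpolation=cv2.INTER_CUBIC))
im=cv2.imread('pics/scene7.png'); cv2.imwrite('pics/scene7b.png',cv2.resize(im[90:240,140:340],None,fx=4,fy=4,interpolation=cv2.INTER_CUBIC))
```

```text
-22 27.06 c [-19.13   1.64   7.07] f [ 4.93 -1.19  4.41] m [-0.22 -0.95  0.04] g 0.103
-19.5 27.52 c [-18.57   1.62   7.  ] f [ 2.41 -0.94  5.87] m [-0.19 -0.18  0.04] g 0.103
-18.6 27.93 c [-18.41   1.6    7.  ] f [ 0.48 -0.91  5.45] m [-0.14  0.12 -0.02] g 0.101
 28.23 c [-18.43   1.57   6.99] f [ 1.36 -1.28  5.71] m [-0.15  0.09 -0.03] g 0.103
open 29.09 c [-18.62   1.49   6.81] f [-0.74  0.17 -0.64] m [-0.    0.26 -0.03] g 0.349
up 30.27 c [-18.66   1.29  69.64] f [-0.28  1.03  0.37] m [0.01 0.31 0.02] g 0.348
carrier 0.57 [-19.1   2.8   6.8]
keyholes 0.96 [-29.2  -1.2   7. ]
pin_hole 0.89 [-7.3 -2.4 10.7]
```

View pics/wrist7b.png

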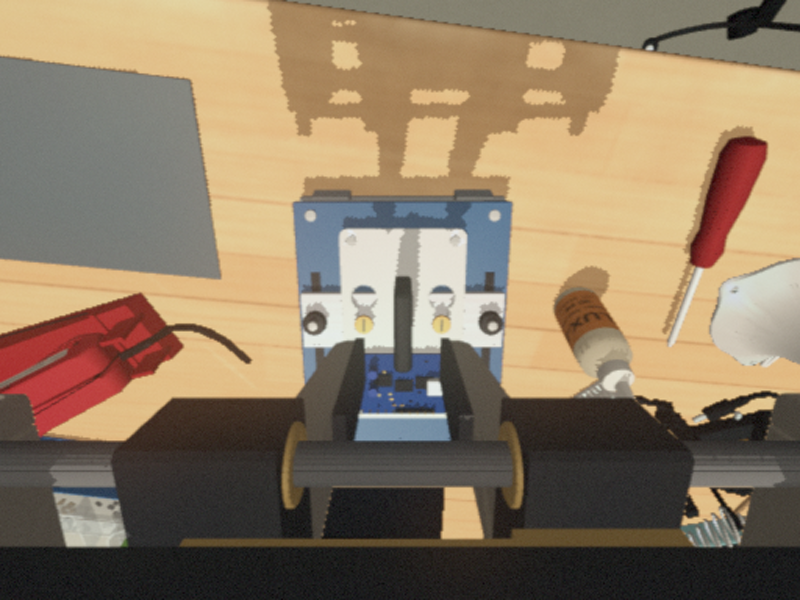

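View pics/scene7b.png

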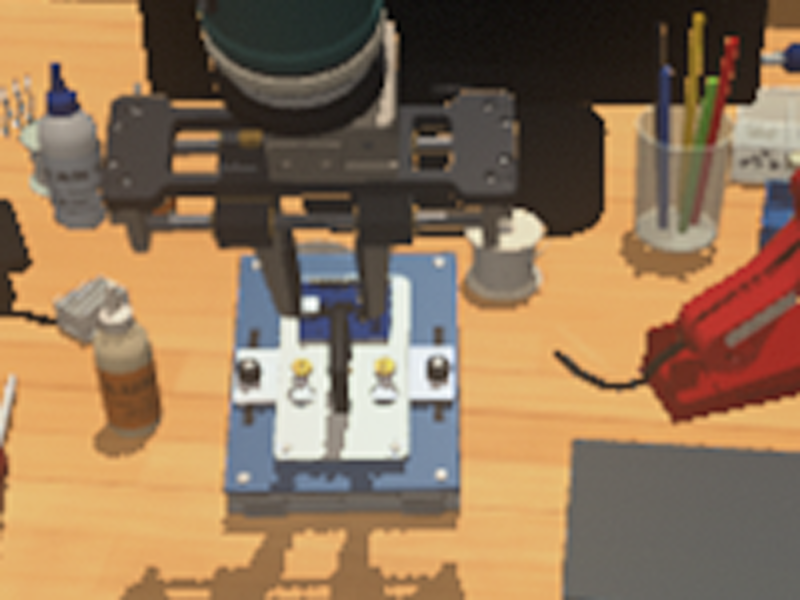

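Run:
```python
from h import *
off=np.array([-171.1,-.7,-73.1])
pin=BED+B@[-9.5,0,9]
best=None
for sy in (1,-1):
  for a in (40,30):
    Rl=B@R.from_euler('x',-sy*a,degrees=True).as_matrix()
    T=toolrot(Rl,1); cam=pin+Rl@[-25,0,260]; tcp=cam-T@off
    q=kin.ik(tcp,rv(T)); print(sy,a,tcp,None if q is None else np.round(q,2))
    if q is not None and best is None: best=(tcp,rv(T))
if best:
    robot.servo_line(cmd([-18.6,1.5,110]),feed=120)
    robot.movep(*best); robot.hold(.4)
    print(robot.observe()['t'],robot.observe()['contact_force'])
    ci=viewer.camera_info('wrist'); print(proj(ci,pin))
    snap('wrist','wrist8.png'); u=proj(ci,pin).astype(int)
    im=cv2.imread('pics/wrist8.png'); cv2.imwrite('pics/wrist8b.png',cv2.resize(im[max(0,u[1]-50):u[1]+50,max(0,u[0]-65):u[0]+65],None,fx=6,fy=6,interpolation=cv2.INTER_CUBIC))
```

```text
1 40 [735.21716845  96.6350774  140.23073217] [-0.61  1.02  0.4   1.06  0.28  1.56  0.4 ]
1 30 [724.94443693  88.68004058 148.67693257] [-0.61  0.87  0.38  1.26  0.27  1.34  0.39]
-1 40 [663.73704983   7.45912018 141.07636405] [ 1.11  0.99 -1.33  2.08  1.64  0.41 -0.16]
-1 30 [669.34277508  19.31345987 149.33471741] [ 0.76  0.59 -0.91  2.04  1.06  0.23  0.09]
32.2917 [ 0.17427876 -0.47554644  0.13716623]
[258.62948027 145.53466055]
```

View pics/wrist8b.png

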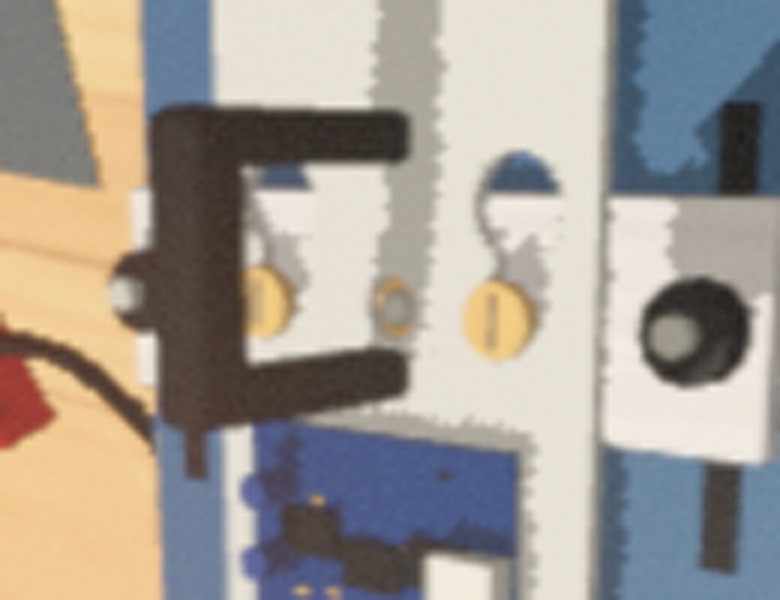

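The pin shows at about (395,305) in the crop. It is centred in its hole with the brass bushing around it, and the studs sit at the closed slot ends. The gripper is clear, so I'm handing in.

Run:
```python
from h import *
robot.hold(.2); o=robot.observe(); print(o['t'],o['contact_force']); robot.job_done()
```

```text
32.5417 [-0.96438062  0.61749643 -0.86690344]
the job is handed in; nothing more can be done
```

The carrier is mounted on the stand and locked. I handed the job in at 32.5 s of the allowed 72 s; no verdict is reported.

- **What I did:** I found the stand, stud bar and carrier in the wrist camera and gripped the carrier by its handle. I set the keyholes over the studs and felt the plate drop past the heads onto the bar. Then I slid it down the slope to the hard stop, eased off, let go and backed away.
- **Forces:** Push-down force peaked at about 11 N and sliding force at about 11 N, well under the 40 N limit.
- **Last checks:** A slanted wrist picture after release shows the spring pin centred in its hole and the studs at the closed ends of the slots. I saw no movement of the flux bottle or the solder spool in the pictures.
- **What disagreed:**
  - The carrier's height over the bed read about 7.0 mm, not the 6 mm expected when seated.
  - Its sideways position read about 1.5 mm off centre.
  - Both are within tolerance and within the 2 mm camera calibration. The pin-up state was judged by eye only, since the lock-pin value cannot be read.

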